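# Put four mixed-up containers back on their own stands

## Task

The four containers were put back on each other's stands: move them so that the white bottle stands on the hexagonal mat, the amber bottle on the round cork, the crucible on the square tile and the small vial on the oblong board, each upright and well centred on its stand. The low metal tray is empty and may be used as a parking place on the way. Do not tip any container over, and leave the tall wash bottle where it stands.

Things in the scene. Friction and masses are not known exactly. Their poses are not given: they have to be found in the camera images.
- white_bottle: Loose white plastic bottle with a screw cap, the tallest of the four containers: 92 mm high; body 44 mm in diameter up to 65 mm, cap 30 mm in diameter from 74 to 92 mm; about 0.14 kg. Belongs on the hexagonal mat. Origin: centre of its underside, z up along its axis; it is round, so its yaw does not matter. At the start it stands on another container's stand.
- amber_bottle: Loose small amber bottle with a black screw cap: 78 mm high; body 34 mm in diameter up to about 55 mm, cap 25 mm in diameter from 62 to 78 mm; about 0.06 kg. Belongs on the round cork. Origin: centre of its underside, z up along its axis; it is round, so its yaw does not matter. At the start it stands on another container's stand.
- crucible: Loose open white porcelain crucible, the lowest of the four: 36 mm high, 44 mm in diameter at the rim, tapering to 26 mm at the foot; about 0.03 kg; hold it from outside just under the rim, 22 to 28 mm above its foot. Belongs on the square tile. Origin: centre of its underside, z up along its axis; it is round, so its yaw does not matter. At the start it stands on another container's stand.
- vial: Loose slim clear vial with a grey-brown filling and a black cap, the slimmest of the four: 48 mm high, 24 mm in diameter, cap 22 mm in diameter from 37 mm up; about 0.014 kg. Belongs on the oblong board. Origin: centre of its underside, z up along its axis; it is round, so its yaw does not matter. At the start it stands on another container's stand.
- hex_mat: Stand of the white bottle: grey plastic six-sided mat, 96 mm across flats. Fixed to the bench, flat top 12 mm above it. Origin: centre of its underside, on the bench; z up.
- round_cork: Stand of the amber bottle: round cork mat, 100 mm in diameter. Fixed to the bench, flat top 12 mm above it. Origin: centre of its underside, on the bench; z up.
- square_tile: Stand of the crucible: white ceramic square tile, 100 x 100 mm. Fixed to the bench, flat top 12 mm above it. Origin: centre of its underside, on the bench; z up.
- oblong_board: Stand of the vial: oblong wooden board, 84 mm along its x, 150 mm along its y. Fixed to the bench, flat top 12 mm above it. Origin: centre of its underside, on the bench; z up.
- spare_tray: Square bright metal tray, 130 x 130 mm outside, fixed to the bench, empty at the start: a parking place. Its floor is 3 mm above the bench, its rim 8 mm above the bench and 3 mm thick. Origin: centre of its underside, on the bench; z up. The four stands and this tray change places among themselves from start to start, their centres at least 0.16 m apart; the bench between them is clear.
- wash_bottle: Bystander, loose: white squeeze bottle with a red cap and bent red spout, 206 mm high, body 62 mm in diameter, the spout reaches to one side. It stands at the far right of the work, and must not be moved or knocked. Origin: centre of its underside. Other clutter (small mortar and jars to the right, timer, tape roll, forceps and a black electrode stand to the left) is fixed and stands outside the five places.
Things that resemble listed ones, but are neither listed nor needed, are in the scene too. There is more than one size of the crucible; the one meant has the size given above.

How it is judged:
By the outcome, as a careful person would: the job done as asked, in the order asked, and still so for the second after the job is handed in, with the robot touching nothing.
It also fails if it takes over 141 s, if anything falls off the work surface, if the arm or the gripper's body presses on something with over 40 N, if the wrist force passes 120 N, or if a joint passes its speed limit or range.

## Robot

A 6-joint arm with a two-finger parallel gripper is mounted at the origin on a cart in front of the work surface, level with it; the furniture and walls round the work are solid. World frame = base frame: x ahead of the robot, y to its left, z up, the work surface at z = 0. Lengths are in m, angles in rad, forces in N, time in s.
With the tool pointing down it reaches from about 0.275 to 0.85 m from the base axis. Payload 5.2 kg.
Tool frame: the origin (TCP) lies at the very end of the fingers, on their centre line; the grasp point (between the pads) lies 19 mm behind it (bot.grip_point_offset is the x of the grasp point in the tool frame, in m); x points along the fingers, y is the direction in which the jaws open and shut, and the axes are right-handed (so a half turn about x gives the same grasp; the last joint's range is limited). The gripper opens to 85 mm and grips with 20 to 120 N. Pads are 22 mm wide; open, the fingers measure 114 mm over their backs; the gripper's body (76 mm by 85 mm) begins 54 mm behind the grasp point. The pads swing forward as they close: fully open they stand 13 mm farther back than shut.
Start: joints at [0.938, 0.259, 1.535, -0, 1.348, -0.203], TCP at [0.229, 0.5, 0.231] pointing down, gripper open.
Joint ranges: [-3.14, 3.14], [-0.91, 2.08], [0.19, 2.58], [-1.22, 4.36], [0.22, 2.71], [-3.12, 3.12]. Speed limits (rad/s): [2.57, 2.57, 3.14, 3.14, 3.14, 3.14].

## Interface

Orientations are given as a unit quaternion [x, y, z, w].
In Python, from cell import monitor, viewer, bot gives the robot as it stands.
- The arm moves only by the tool jog_arm, never from a script. Its argument "motion" is one flat list of numbers, 7 for each row, row after row: the shift along the tool's x, y, z in units of 0.02 m (1.0 is 0.02 m), then the turn, a rotation vector about the tool's x, y, z in units of 6 degrees (1.0 is 6 degrees), then the opening, from 0 (shut) to 1 (fully open). A call has 1 to 20 rows; each row shifts and turns the commanded pose from where the row before left it, along the tool's axes as they then stand; what a row does not reach is not made up. A row lasts 1/12 s, in which the tool goes at most 41.7 mm and 7.16 degrees, less where a joint would pass 70% of its speed; a pose out of reach is approached as far as the arm can. A call with a number of a shift or a turn outside -1 to 1 is refused whole. A call with a gripper value outside its range is refused whole. The fingers move at their own pace and stop on an object; the grip force is fixed at half the most. Time passes only in rows, so rows that do not move let the fingers close. It gives the time, the measured TCP pose, the force and the opening at its end, in the units of the state.
- monitor.observe(): the state, without advancing time (a new reading comes with each control period).
- viewer.get_image(name): name is "side" or "top"; returns a dict with "img" (420x560x3 uint8, blue, green, red), "intrinsics" (3x3 intrinsics, pixels), "extrinsics" (4x4, takes a point from camera to world coordinates). Camera axes: x right, y up, looking along -z (the intrinsics and any distortion apply to the point x, -y, -z); pixel columns grow to the right and rows downward; lengths in m; the calibration is good to about 2 mm. A picture is of the moment at which its call begins. There is no depth.
- bot.job_done(): hands the job in, once; it reports no verdict.
The state is a dict: "t": time; "qpos": joint angles; "joint_velocities": joint speeds; "joint_efforts": joint torques, N m; "tcp_pos": TCP position; "ee_rot": TCP orientation; "force": force on the tool from outside, world axes, zero at the start; "torque": the same for the moment, N m; "opening": finger opening in m.
Only numpy, scipy, OpenCV 4.12 (cv2) and the standard library are available. Lean on these libraries where they do the work, as an engineer would, in place of code of your own. Each camera call takes 0.05 s, during which the arm holds its last target.

## Working session

There is one attempt and no reset: what is moved stays moved. The work goes in short steps, Python scripts to look and compute and a tool call to move; the robot and the scene stay as the last step left them, time stands still between calls to the robot, and variables do not carry over. Pictures are saved under pics/ and viewed, and the job is handed in when it is done.

Besides the shell and the picture viewer there is one more tool, called after "Request:" as name(argument=value, ...), one argument or row to a line, values as JSON. jog_arm: Moves the arm, as the interface text tells. Shifts and turns lie within -1 to 1; 1 stands for 0.02 m of shift or 6 degrees of turn. Its arguments: {"type":"object","properties":{"motion":{"type":"array"}},"required":["motion"]}

```bash
ls; mkdir -p pics; python3 - <<'E'
from cell import monitor, viewer, bot
import cv2, numpy as np
s=monitor.observe(); print({k:np.round(v,3).tolist() for k,v in s.items()}, bot.grip_point_offset)
for n in ("side","top"):
    d=viewer.get_image(n); cv2.imwrite(f"pics/{n}0.png",d["img"]); print(n,np.round(d["intrinsics"],2).tolist(),np.round(d["extrinsics"],4).tolist(),[k for k in d])
    np.savez(f"{n}0.npz",**d)
E
```

```text
pics
{'t': 0.0, 'qpos': [0.938, 0.259, 1.536, 0.0, 1.348, -0.203], 'joint_velocities': [-0.002, -0.003, 0.001, -0.0, -0.001, 0.001], 'joint_efforts': [-0.001, -44.604, -29.056, -0.0, 0.012, 0.0], 'tcp_pos': [0.229, 0.5, 0.23], 'ee_rot': [0.15, 0.691, -0.151, 0.691], 'force': [-0.662, -0.662, 0.257], 'torque': [-0.012, -0.01, -0.002], 'opening': 0.086} -0.0187
side [[383.99, 0.0, 281.92], [0.0, 383.99, 207.27], [0.0, 0.0, 1.0]] [[-0.9986, 0.0122, -0.0522, 0.5066], [-0.0488, -0.6109, 0.7902, 0.8585], [-0.0223, 0.7916, 0.6107, 0.7333], [0.0, 0.0, 0.0, 1.0]] ['img', 'intrinsics', 'extrinsics']
top [[478.43, 0.0, 273.35], [0.0, 478.43, 208.97], [0.0, 0.0, 1.0]] [[-0.024, 0.9862, -0.164, 0.3613], [-0.9994, -0.0199, 0.0269, -0.0301], [0.0233, 0.1646, 0.9861, 1.1679], [0.0, 0.0, 0.0, 1.0]] ['img', 'intrinsics', 'extrinsics']
```

View pics/top0.png

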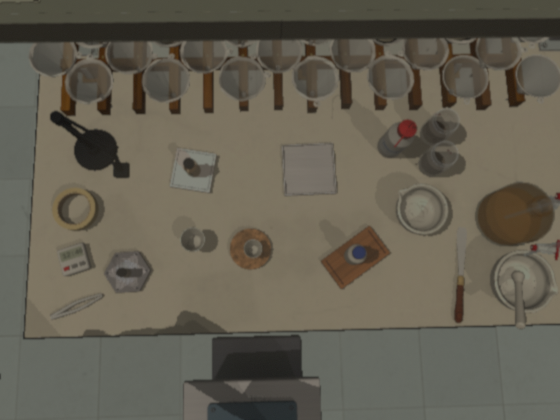

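View pics/side0.png

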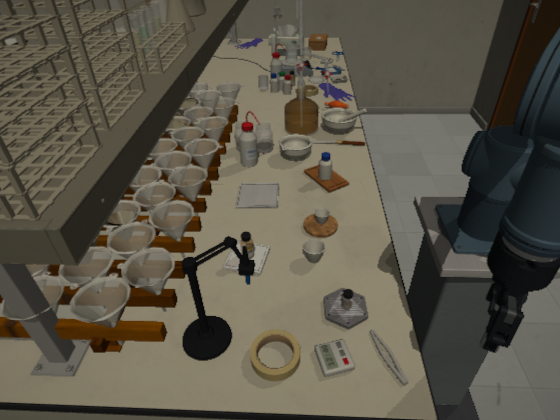

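```bash
cat > h.py <<'E'
import numpy as np, cv2
def load(n,i): d=np.load(f"{n}{i}.npz"); return d
def proj(d,p):
    E=d["extrinsics"];K=d["intrinsics"]; c=np.linalg.inv(E)@np.r_[p,1]; q=K@np.array([c[0],-c[1],-c[2]]); return q[:2]/q[2]
def ray(d,uv):
    E=d["extrinsics"];K=d["intrinsics"]; c=np.linalg.inv(K)@np.array([uv[0],uv[1],1.]); v=E[:3,:3]@np.array([c[0],-c[1],-c[2]]); return E[:3,3],v
def onz(d,uv,z):
    o,v=ray(d,uv); return (o+v*(z-o[2])/v[2])
def snap(i,names=("side","top")):
    from cell import viewer
    for n in names:
        d=viewer.get_image(n); cv2.imwrite(f"pics/{n}{i}.png",d["img"]); np.savez(f"{n}{i}.npz",**d)
E
python3 - <<'E'
from h import *
t=load("top",0);s=load("side",0)
for p in [(0.229,.5,.231),(0,0,0),(.4,0,0)]: print(p,proj(t,p),proj(s,p))
print("top")
for n,uv,z in [("tile",(193,169),.012),("hex",(128,271),.012),("cork",(251,249),.012),("board",(356,257),.012),("tray",(309,169),.008),("wash",(403,130),.2),("loosecruc",(193,240),.03)]: 
  print(n,onz(t,uv,z).round(3))
for n,uv,z in [("tile",(247,258),.012),("hex",(346,308),.012),("cork",(320,225),.012),("board",(326,177),.012),("tray",(258,195),.008)]: print(n,onz(s,uv,z).round(3))
for n in("top","side"):
  im=load(n,0)["img"]
  c=im[130:300,90:400] if n=="top" else im[140:340,190:390]
  c=cv2.resize(c,None,fx=2.55 if n=="top" else 3,fy=2.55 if n=="top" else 3,interpolation=cv2.INTER_CUBIC)
  cv2.imwrite(f"pics/{n}0z.png",np.clip(c*1.7,0,255))
E
```

```text
(0.229, 0.5, 0.231) [-22.17963763 368.01630235] [485.99796909 328.67234735]
(0, 0, 0) [252.02873673 449.61735542] [478.88182653 228.9614314 ]
(0.4, 0, 0) [249.2641052  272.89440621] [338.33452135 226.88626706]
top
tile [0.658 0.135 0.012]
hex [0.411 0.288 0.012]
cork [ 0.457 -0.005  0.012]
board [ 0.432 -0.259  0.012]
tray [ 0.654 -0.153  0.008]
wash [ 0.687 -0.336  0.2  ]
loosecruc [0.48  0.132 0.03 ]
tile [0.65  0.146 0.012]
hex [0.403 0.299 0.012]
cork [0.454 0.007 0.012]
board [ 0.426 -0.247  0.012]
tray [ 0.649 -0.143  0.008][ WARN:0@0.102] global loadsave.cpp:1063 imwrite_ Unsupported depth image for selected encoder is fallbacked to CV_8U.
```

View pics/top0z.png

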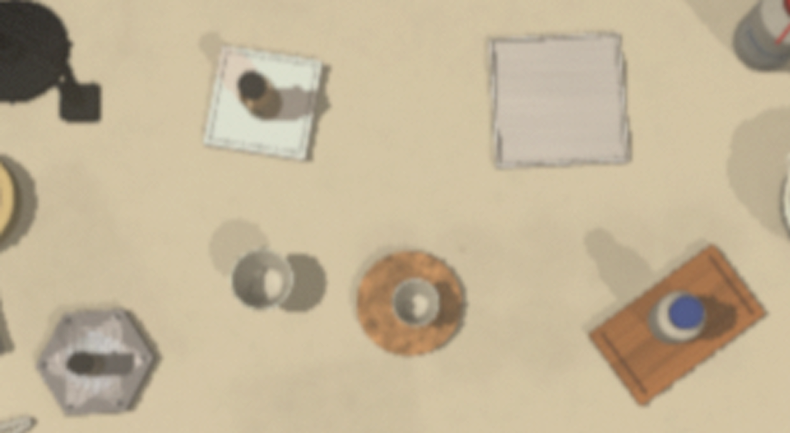

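View pics/side0z.png

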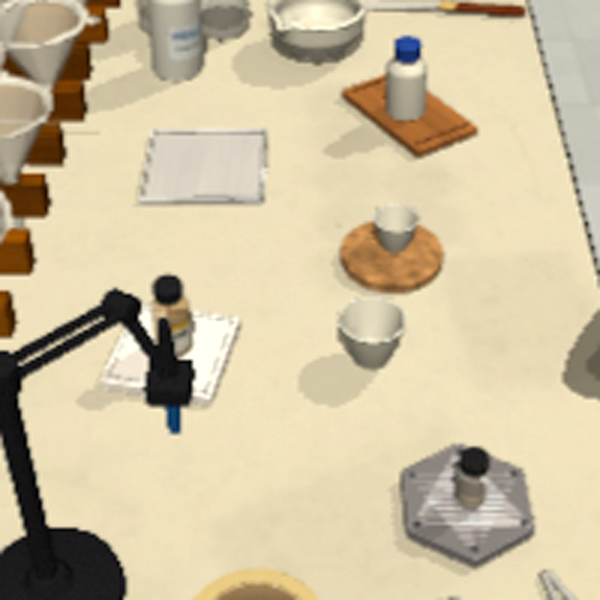

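```bash
cat >> h.py <<'E'
def blob(m,minA=30):
    n,l,st,c=cv2.connectedComponentsWithStats(m.astype(np.uint8),connectivity=8)
    return [(st[i][:5].tolist(),c[i].round(1).tolist()) for i in range(1,n) if st[i][4]>=minA]
E
python3 - <<'E'
from h import *
from cell import monitor
from scipy.spatial.transform import Rotation as R
print(R.from_quat(monitor.observe()["ee_rot"]).as_matrix().round(3))
# contours in top by edges / colours
for n in ("top","side"):
    im=load(n,0)["img"]; hsv=cv2.cvtColor(im,cv2.COLOR_BGR2HSV)
    pts=dict(tile=(178,178),hexm=(128,258),cork=(240,238),board=(340,270),tray=(300,180),bench=(220,210),blue=(358,254),amcap=(189,164),vcap=(122,272)) if n=="top" else dict(tile=(262,255),hexm=(340,320),cork=(310,230),board=(340,186),tray=(258,195),bench=(290,300),blue=(326,157),amcap=(246,238),vcap=(348,294))
    print(n,{k:hsv[v[1],v[0]].tolist() for k,v in pts.items()})
E
```

```text
[[-0.001  0.417  0.909]
 [-0.001  0.909 -0.417]
 [-1.    -0.002 -0.   ]]
top {'tile': [36, 19, 131], 'hexm': [15, 30, 103], 'cork': [14, 119, 103], 'board': [13, 133, 90], 'tray': [19, 34, 119], 'bench': [21, 53, 124], 'blue': [115, 99, 80], 'amcap': [17, 37, 48], 'vcap': [19, 43, 47]}
side {'tile': [24, 26, 159], 'hexm': [13, 22, 82], 'cork': [15, 152, 104], 'board': [14, 181, 76], 'tray': [21, 27, 131], 'bench': [23, 55, 139], 'blue': [111, 202, 62], 'amcap': [0, 0, 15], 'vcap': [0, 0, 21]}
```

```bash
cat > meas.py <<'E'
from h import *
def stands(i,draw=True):
    out={}
    rois=dict(top=dict(tile=(165,145,222,196),hexm=(102,248,154,296),cork=(226,226,274,272),board=(318,224,394,290),tray=(278,140,340,200)),
              side=dict(tile=(222,240,274,278),hexm=(320,286,372,334),cork=(300,210,340,240),board=(300,162,352,194),tray=(234,180,284,210)))
    for n in ("top","side"):
        d=load(n,i); im=d["img"]; lab=cv2.cvtColor(im,cv2.COLOR_BGR2LAB).astype(float); hsv=cv2.cvtColor(im,cv2.COLOR_BGR2HSV)
        vis=im.copy()
        for k,(a,b,c,e) in rois[n].items():
            S=hsv[b:e,a:c,1].astype(int);H=hsv[b:e,a:c,0].astype(int);V=hsv[b:e,a:c,2].astype(int)
            m={"tile":S<40,"tray":S<44,"hexm":S<44,"cork":S>75,"board":S>85}[k].astype(np.uint8)
            m=cv2.morphologyEx(m,cv2.MORPH_OPEN,np.ones((3,3),np.uint8))
            cs,_=cv2.findContours(m,cv2.RETR_EXTERNAL,cv2.CHAIN_APPROX_NONE)
            ct=max(cs,key=cv2.contourArea)+np.array([a,b])
            z=.008 if k=="tray" else .012
            P=np.array([onz(d,p,z)[:2] for p in ct[:,0,:].astype(float)]).astype(np.float32)
            hull=cv2.convexHull(P); cv2.drawContours(vis,[ct],-1,(0,0,255),1)
            (cx,cy),(w,h),an=cv2.minAreaRect(hull); (ex,ey),r=cv2.minEnclosingCircle(hull)
            M=cv2.moments(hull)
            print(n,k,"rect",np.round([cx,cy,w,h,an],3),"circ",np.round([ex,ey,2*r],3),"centroid",round(M['m10']/M['m00'],4),round(M['m01']/M['m00'],4))
        cv2.imwrite(f"pics/m_{n}{i}.png",vis)
if __name__=="__main__":
    import sys; stands(int(sys.argv[1]))
E
python3 meas.py 0; python3 -c "
import cv2,numpy as np
a=cv2.imread('pics/m_top0.png')[130:300,90:400];b=cv2.imread('pics/m_side0.png')[140:340,190:390]
a=cv2.resize(a,(465,255));b=cv2.resize(b,(330,330));c=np.zeros((330,795,3),np.uint8);c[:255,:465]=a;c[:,465:]=b;cv2.imwrite('pics/mm.png',c)"
```

```text
top tile rect [6.4300e-01 1.3800e-01 1.0100e-01 7.3000e-02 7.9976e+01] circ [0.642 0.137 0.12 ] centroid 0.6386 0.1421
top hexm rect [0.409 0.29  0.095 0.104 1.059] circ [0.409 0.29  0.106] centroid 0.4093 0.2904
top cork rect [ 4.5800e-01 -3.0000e-03  9.7000e-02  9.9000e-02  8.8689e+01] circ [ 0.458 -0.003  0.101] centroid 0.4583 -0.0031
top board rect [ 0.433 -0.257  0.084  0.15  34.548] circ [ 0.433 -0.257  0.165] centroid 0.4326 -0.2569
top tray rect [ 0.655 -0.152  0.131  0.132  1.543] circ [ 0.654 -0.153  0.18 ] centroid 0.6544 -0.1526
side tile rect [ 0.668  0.141  0.119  0.134 79.773] circ [0.666 0.137 0.164] centroid 0.6595 0.1375
side hexm rect [0.405 0.296 0.095 0.112 2.895] circ [0.406 0.296 0.112] centroid 0.4054 0.2958
side cork rect [4.5500e-01 1.0000e-02 1.0100e-01 1.0000e-01 8.1029e+01] circ [0.454 0.005 0.11 ] centroid 0.454 0.0064
side board rect [ 0.428 -0.249  0.091  0.16  34.318] circ [ 0.429 -0.247  0.17 ] centroid 0.4281 -0.2446
side tray rect [ 0.649 -0.146  0.132  0.133  1.141] circ [ 0.649 -0.146  0.184] centroid 0.6499 -0.1459
```

View pics/mm.png

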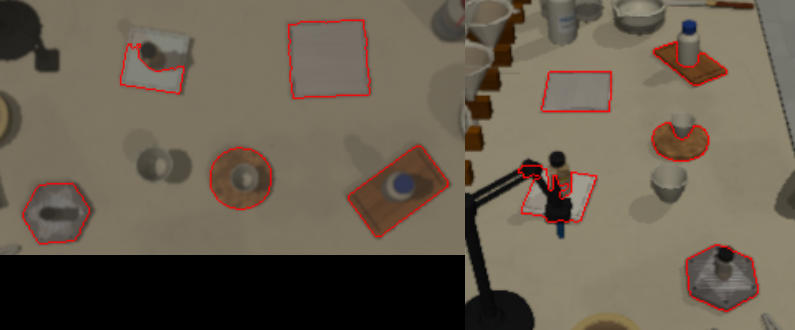

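Request:
jog_arm(
  motion=[0,0,0,-1,0,0,1,0,-1,0.4,-1,0,0,1,0,-1,0.4,-1,0,0,1,0,-1,0.4,-1,0,0,1,0,-1,0.4,-0.1,0,0,1,0,-1,0.4,0,0,0,1,0,-1,0.4,0,0,0,1,0,-1,0.4,0,0,0,1,0,-1,0.4,0,0,0,1,0,-1,0.4,0,0,0,1,0,0,0,0,0,0,1,0,0,0,0,0,0,1],
)

```text
t: 1.1
tcp_pos: [0.2873, 0.3157, 0.2312]
ee_rot: [0.001, 0.707, -0.001, 0.707]
force: [-0.7, -0.4, -0.5]
opening: 0.0852
```

Request:
jog_arm(
  motion=[0.8,-0.2,1,0,0,0,1,0.8,-0.2,1,0,0,0,1,0.8,-0.2,1,0,0,0,1,0.8,-0.2,1,0,0,0,1,0.8,-0.2,1,0,0,0,1,0.8,-0.2,1,0,0,0,1,0.3,0,0.1,0,0,0,1,0,0,0,0,0,0,1,0,0,0,0,0,0,1],
)

```text
t: 1.85
tcp_pos: [0.4081, 0.2928, 0.1289]
ee_rot: [-0.0, 0.708, -0.0, 0.706]
force: [-0.3, -1.0, -0.1]
opening: 0.0856
```

```bash
python3 - <<'E'
from h import *
from cell import monitor
s=monitor.observe();print(s["tcp_pos"],s["qpos"])
snap(1)
p=np.array(s["tcp_pos"])
a=[]
for n,box in (("top",(60,200,200,300)),("side",(260,200,460,350))):
    d=load(n,1); 
    im=d["img"].copy()
    x0,y0,x1,y1=box; c=im[y0:y1,x0:x1]; k=4 if n=="top" else 3; c=cv2.resize(c,None,fx=k*.7,fy=k*.7,interpolation=cv2.INTER_CUBIC)
    c=np.clip(c*1.8,0,255).astype(np.uint8)
    for q in [p,p+[0,.043,0],p-[0,.043,0],p+[0,0,.019]]:
        u=(proj(d,q)-[x0,y0]+.5)*k*.7; cv2.drawMarker(c,tuple(int(v) for v in u),(0,0,255),cv2.MARKER_CROSS,8,1); print(n,proj(d,q))
    a.append(c)
H=max(x.shape[0] for x in a); o=np.hstack([cv2.copyMakeBorder(x,0,H-x.shape[0],0,0,cv2.BORDER_CONSTANT) for x in a]); print(o.shape); cv2.imwrite("pics/c1.png",o)
E
```

```text
[0.40805649 0.29284604 0.12890043] [ 3.99648515e-01  2.71017938e-01  1.78960039e+00  6.28229645e-04
  1.08300419e+00 -1.17132687e+00]
top [110.62834336 270.33511288]
top [ 90.33373897 270.80448452]
top [130.87706995 269.86680229]
top [107.80504337 269.99072035]
side [347.94619091 270.73690709]
side [349.79706558 286.49735683]
side [346.24419207 256.24415523]
side [348.7013242  264.43243809]
(315, 812, 3)
```

View pics/c1.png

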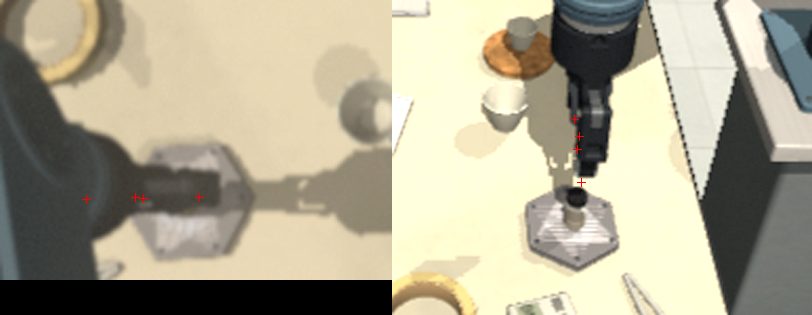

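```bash
python3 - <<'E'
from h import *
a=[]
for n,box in (("top",(80,240,180,300)),("side",(310,220,400,320))):
    d=load(n,1); im=d["img"]; x0,y0,x1,y1=box
    c=cv2.resize(im[y0:y1,x0:x1],None,fx=4,fy=4,interpolation=cv2.INTER_NEAREST); c=np.clip(c.astype(float)*2,0,255).astype(np.uint8)
    for k in range(0,x1-x0,10): cv2.putText(c,str(x0+k),(k*4,8),0,.28,(0,0,255)); cv2.line(c,(k*4,10),(k*4,14),(0,0,255))
    for k in range(10,y1-y0,10): cv2.putText(c,str(y0+k),(0,k*4+3),0,.28,(0,0,255))
    a.append(c)
H=400; o=np.hstack([cv2.copyMakeBorder(x,0,H-x.shape[0],0,0,cv2.BORDER_CONSTANT) for x in a]);cv2.imwrite("pics/c2.png",o)
t=load("top",1);s=load("side",1)
p=np.array([.408,.2928,.1289])
for dx in(-.011,.011):
  for q in [(dx,.043,.013),(dx,.057,.013),(dx,-.043,.013),(dx,-.057,.013)]: print(q,proj(t,p+q).round(1),proj(s,p+q).round(1))
E
```

```text
(-0.011, 0.043, 0.013) [ 88.  275.9] [355.9 282.3]
(-0.011, 0.057, 0.013) [ 81.3 276. ] [356.7 287.7]
(-0.011, -0.043, 0.013) [129.1 274.9] [351.8 252.1]
(-0.011, -0.057, 0.013) [135.8 274.7] [351.2 247.6]
(0.011, 0.043, 0.013) [ 88.4 265.4] [344.8 282. ]
(0.011, 0.057, 0.013) [ 81.7 265.5] [345.4 287.5]
(0.011, -0.043, 0.013) [129.4 264.4] [341.7 251.9]
(0.011, -0.057, 0.013) [136.  264.3] [341.2 247.4]
```

View pics/c2.png

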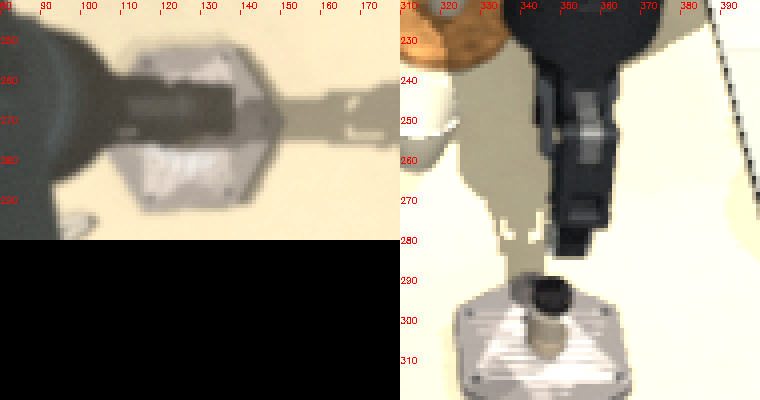

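```bash
cat >> h.py <<'E'
def tri(uvt,uvs,t=None,s=None):
    t=t if t is not None else load("top",0); s=s if s is not None else load("side",0)
    o1,v1=ray(t,uvt);o2,v2=ray(s,uvs); v1/=np.linalg.norm(v1);v2/=np.linalg.norm(v2)
    A=np.stack([v1,-v2],1); k=np.linalg.lstsq(A,o2-o1,rcond=None)[0]
    a=o1+k[0]*v1;b=o2+k[1]*v2; return (a+b)/2,b-a
E
python3 - <<'E'
from h import *
t=load("top",0);s=load("side",0)
a=[]
for d,boxes in ((t,[(105,250,150,295),(170,145,215,190),(230,228,275,273),(335,232,380,277)]),(s,[(325,275,370,320),(225,222,270,267),(300,195,345,240),(303,142,348,187)])):
    r=[]
    for x0,y0,x1,y1 in boxes:
        c=cv2.resize(d["img"][y0:y1,x0:x1],None,fx=4.4,fy=4.4,interpolation=cv2.INTER_NEAREST); c=np.clip(c.astype(float)*2,0,255).astype(np.uint8)
        for k in range(5,45,10):
            cv2.putText(c,str(x0+k),(int(k*4.4)-8,8),0,.28,(0,0,255)); cv2.line(c,(int(k*4.4),10),(int(k*4.4),14),(0,0,255)); cv2.putText(c,str(y0+k),(0,int(k*4.4)+3),0,.28,(0,0,255))
        r.append(c)
    a.append(np.hstack(r))
cv2.imwrite("pics/o0.png",np.vstack(a))
E
```

```text
(no output)
```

View pics/o0.png

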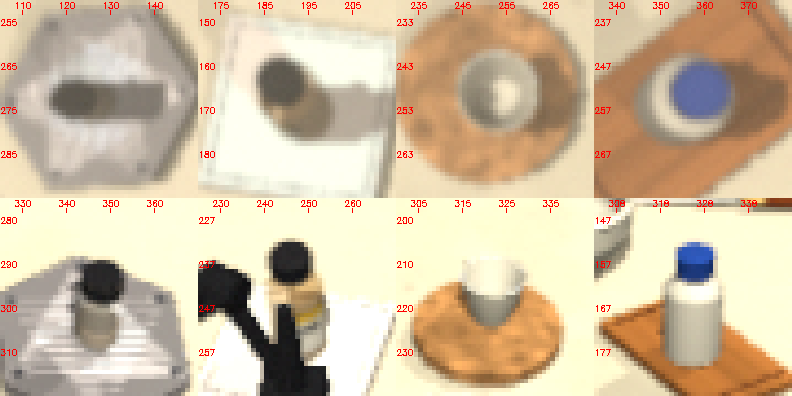

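```bash
python3 - <<'E'
from h import *
t=load("top",0);s=load("side",0)
for n,a,b,z in [("vial",(121.1,272),(347.8,292.4),.060),("amber",(188.6,163),(245.6,234.2),.090),("white",(358.6,252),(325.6,153.8),.104),("cruc",(252.8,248.1),None,.048)]:
    print(n,"top",onz(t,a,z).round(4), *( ("side",onz(s,b,z).round(4),"tri",tri(a,b)[0].round(4),tri(a,b)[1].round(4)) if b else ()))
# tile by top mask: fit corners
im=t["img"];hsv=cv2.cvtColor(im,cv2.COLOR_BGR2HSV)
m=((hsv[...,1]<42)&(hsv[...,2]>100)); q=np.zeros(m.shape,bool); q[140:200,160:225]=1
P=np.argwhere(m&q)[:,::-1].astype(np.float32); h=cv2.convexHull(P); W=np.array([onz(t,p,.012)[:2] for p in h[:,0]],np.float32); print(cv2.minAreaRect(W))
E
```

```text
vial top [0.4068 0.2904 0.06  ] side [0.4028 0.2934 0.06  ] tri [0.4047 0.2914 0.0581] [-0.0044  0.0008  0.    ]
amber top [0.6523 0.1338 0.09  ] side [0.6478 0.1391 0.09  ] tri [0.6509 0.1344 0.0864] [-0.0043  0.0002 -0.0011]
white top [ 0.4371 -0.2471  0.104 ] side [ 0.4319 -0.2435  0.104 ] tri [ 0.4345 -0.247   0.1024] [-0.0055  0.0007 -0.0005]
cruc top [ 0.4557 -0.0104  0.048 ]
((0.6560854315757751, 0.13566571474075317), (0.10115648061037064, 0.1010998785495758), 79.966064453125)
```

Request:
jog_arm(
  motion=[1,-0.05,-0.1,0,0,0,1,1,0,0,0,0,0,0.8,1,0,0,0,0,0,0.6,1,0,0,0,0,0,0.6,1,0,0,0,0,0,0.5,0.5,0,0,0,0,0,0.5,0,0,0,0,0,0,0.45,0,0,0,0,0,0,0.4,0,0,0,0,0,0,0.35,0,0,0,0,0,0,0.3,0,0,0,0,0,0,0.25,0,0,0,0,0,0,0.2,0,0,0,0,0,0,0,0,0,0,0,0,0,0,0,0,0,0,0,0,0,0,0,0,0,0,0,0],
)

```text
t: 3.28
tcp_pos: [0.4081, 0.2918, 0.0209]
ee_rot: [0.001, 0.706, 0.0, 0.708]
force: [-1.3, 0.1, 6.8]
opening: 0.0222
```

Request:
jog_arm(
  motion=[-0.3,0,0,0,0,0,0,-0.6,0,0,0,0,0,0,-1,0,0,0,0,0,0,-1,0,0,0,0,0,0,-1,0,0,0,0,0,0,-1,0,0,0,0,0,0,-0.1,0,0,0,0,0,0,0,0,0,0,0,0,0,0,0,0,0,0,0,0],
)

```text
t: 4.03
tcp_pos: [0.4069, 0.2911, 0.1193]
ee_rot: [0.0, 0.707, -0.0, 0.707]
force: [-0.3, 0.2, -0.7]
opening: 0.0222
```

```bash
cat >> h.py <<'E'
def grid(i,boxes,out,k=4):
    a=[]
    for n,(x0,y0,x1,y1) in boxes:
        c=cv2.resize(load(n,i)["img"][y0:y1,x0:x1],None,fx=k,fy=k,interpolation=cv2.INTER_NEAREST); c=np.clip(c.astype(float)*2,0,255).astype(np.uint8)
        for q in range(0,x1-x0,10): cv2.putText(c,str(x0+q),(q*k,8),0,.28,(0,0,255)); cv2.line(c,(q*k,10),(q*k,14),(0,0,255))
        for q in range(10,y1-y0,10): cv2.putText(c,str(y0+q),(0,q*k+3),0,.28,(0,0,255))
        a.append(c)
    H=max(x.shape[0] for x in a); cv2.imwrite(out,np.hstack([cv2.copyMakeBorder(x,0,H-x.shape[0],0,0,cv2.BORDER_CONSTANT) for x in a]))
E
python3 - <<'E'
from h import *
from cell import monitor
s=monitor.observe();print(s["tcp_pos"],s["force"],s["opening"])
snap(2)
grid(2,[("top",(60,225,160,310)),("side",(300,220,400,320))],"pics/c3.png")
E
```

```text
[0.40686619 0.29113537 0.11925186] [-0.28185586  0.17472916 -0.73792167] 0.022164377917805622
```

View pics/c3.png

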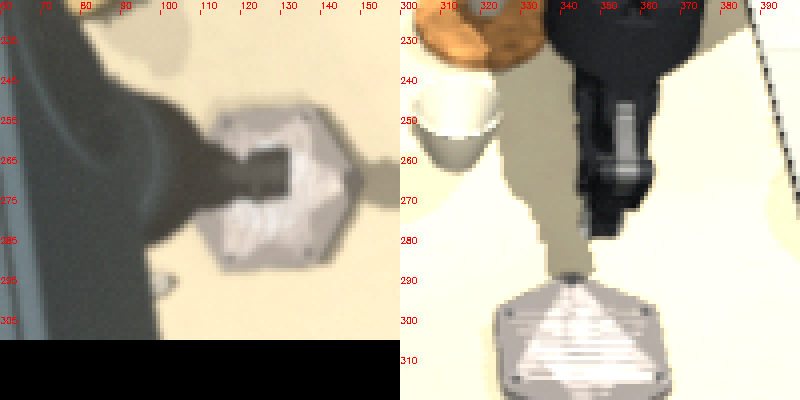

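Request:
jog_arm(
  motion=[-0.3,-1,0.56,0,0,0,0,-0.3,-1,0.56,0,0,0,0,0,-1,0.56,0,0,0,0,0,-1,0.56,0,0,0,0,0,-1,0.56,0,0,0,0,0,-1,0.56,0,0,0,0,0,-1,0.56,0,0,0,0,0,-1,0.56,0,0,0,0,0,-1,0.56,0,0,0,0,0,-1,0.56,0,0,0,0,0,-1,0.56,0,0,0,0,0,-1,0.56,0,0,0,0,0,-1,0.56,0,0,0,0,0,-1,0.56,0,0,0,0,0,-1,0.56,0,0,0,0,0,-1,0.56,0,0,0,0,0,-1,0.56,0,0,0,0,0,-1,0.56,0,0,0,0,0,-1,0.56,0,0,0,0,0,-1,0.56,0,0,0,0],
)

```text
t: 5.8
tcp_pos: [0.6306, -0.1097, 0.1295]
ee_rot: [0.001, 0.708, 0.0, 0.706]
force: [0.9, 0.3, 0.1]
opening: 0.0224
```

Request:
jog_arm(
  motion=[0.3,-1,0.56,0,0,0,0,0.3,-1,0.5,0,0,0,0,0,0,0,0,0,0,0,0,0,0,0,0,0,0],
)

```text
t: 6.13
tcp_pos: [0.6513, -0.1496, 0.1168]
ee_rot: [0.001, 0.708, -0.0, 0.706]
force: [0.5, 1.3, -0.7]
opening: 0.0216
```

Request:
jog_arm(
  motion=[1,0,0,0,0,0,0,1,0,0,0,0,0,0,1,0,0,0,0,0,0,1,0,0,0,0,0,0,0.6,0,0,0,0,0,0,0.3,0,0,0,0,0,0,0.2,0,0,0,0,0,0,0,0,0,0,0,0,0,0,0,0,0,0,0,0],
)

```text
t: 6.88
tcp_pos: [0.6527, -0.1489, 0.0182]
ee_rot: [-0.0, 0.707, -0.0, 0.708]
force: [1.9, 0.7, 1.2]
opening: 0.0217
```

Request:
jog_arm(
  motion=[0.1,0,0,0,0,0,0,0.1,0,0,0,0,0,0,0,0,0,0,0,0,0],
)

```text
t: 7.13
tcp_pos: [0.6523, -0.1489, 0.0137]
ee_rot: [0.0, 0.707, -0.0, 0.707]
force: [0.2, -0.5, 0.6]
opening: 0.0224
```

Request:
jog_arm(
  motion=[0.1,0,0,0,0,0,0,0,0,0,0,0,0,0,0,0,0,0,0,0,0],
)

```text
t: 7.38
tcp_pos: [0.6526, -0.149, 0.0119]
ee_rot: [0.0, 0.707, -0.0, 0.707]
force: [0.1, -0.1, 3.3]
opening: 0.0217
```

Request:
jog_arm(
  motion=[0,0,0,0,0,0,0.3,0,0,0,0,0,0,0.4,0,0,0,0,0,0,0.6,0,0,0,0,0,0,0.8,0,0,0,0,0,0,0.8,-1,0,0,0,0,0,0.8,-1,0,0,0,0,0,0.8,-1,0,0,0,0,0,0.8,-1,0,0,0,0,0,0.8,-1,0,0,0,0,0,0.8,-1,0,0,0,0,0,0.8,0,-1,-0.8,0,0,0,1,0,-1,-1,0,0,0,1,0,-1,-1,0,0,0,1,0,0,-1,0,0,0,1,0,0,-1,0,0,0,1,0,0,-1,0,0,0,1,0,0,0,0,0,0,1],
)

```text
t: 8.88
tcp_pos: [0.5326, -0.2084, 0.131]
ee_rot: [0.001, 0.708, -0.0, 0.706]
force: [0.6, 1.2, -0.2]
opening: 0.0857
```

```bash
python3 - <<'E'
from h import *
from cell import monitor
s=monitor.observe();print(s["tcp_pos"])
snap(3)
grid(3,[("top",(270,130,360,210)),("side",(230,165,300,225))],"pics/c4.png",5)
E
```

```text
[ 0.53260286 -0.20836043  0.13103595]
```

View pics/c4.png

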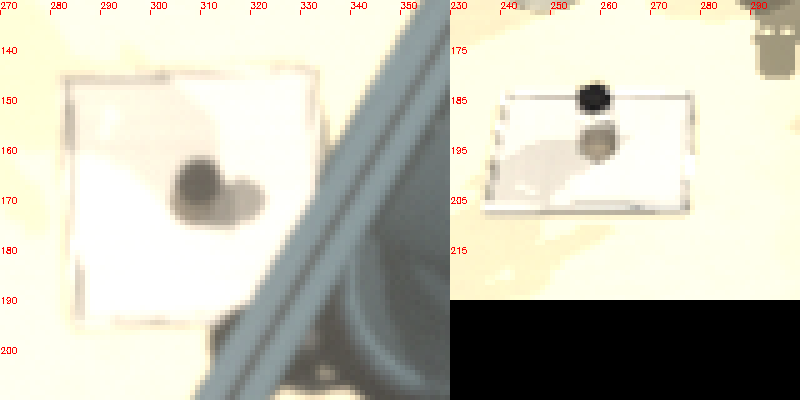

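View pics/top3.png

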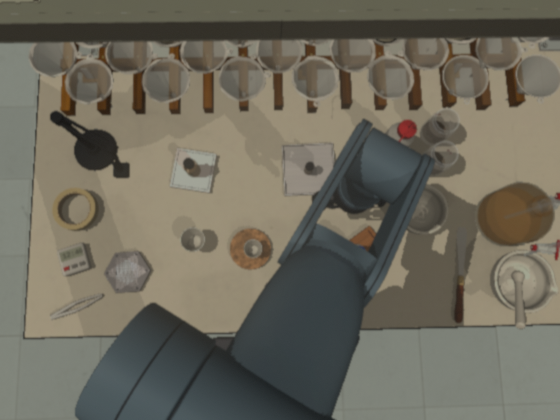

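```bash
python3 - <<'E'
from h import *
t=load("top",3);s=load("side",3)
print(onz(t,(309.3,165.7),.051),onz(s,(258.3,183),.051), tri((309.3,165.7),(258.3,183)))
E
```

```text
[ 0.65092695 -0.14975824  0.051     ] [ 0.6461504  -0.14891523  0.051     ] (array([ 0.64847612, -0.14958375,  0.05119988]), array([-0.00449106,  0.00017941, -0.00118374]))
```

Request:
jog_arm(
  motion=[0,-0.38,-1,0,0,0,1,0,-0.38,-1,0,0,0,1,0,-0.38,-1,0,0,0,1,0,-0.38,-1,0,0,0,1,0,-0.38,-0.85,0,0,0,1,0,0,0,0,0,0,1,0,0,0,0,0,0,1,0,0,0,0,0,0,1],
)

```text
t: 9.65
tcp_pos: [0.4404, -0.247, 0.1316]
ee_rot: [-0.0, 0.707, -0.0, 0.708]
force: [-0.2, -0.1, 0.4]
opening: 0.0855
```

Request:
jog_arm(
  motion=[1,0,-0.2,0,0,0,1,1,0.03,0,0,0,0,1,1,0,0,0,0,0,1,1,0,0,0,0,0,1,0.55,0,0,0,0,0,1,0,0,0,0,0,0,0.8,0,0,0,0,0,0,0.7,0,0,0,0,0,0,0.65,0,0,0,0,0,0,0.6,0,0,0,0,0,0,0.55,0,0,0,0,0,0,0.5,0,0,0,0,0,0,0,0,0,0,0,0,0,0,0,0,0,0,0,0,0,0,0,0,0,0,0,0],
)

```text
t: 10.9
tcp_pos: [0.4361, -0.2472, 0.0419]
ee_rot: [-0.001, 0.706, -0.001, 0.708]
force: [0.3, -0.3, 5.9]
opening: 0.0424
```

Request:
jog_arm(
  motion=[-0.3,0,0,0,0,0,0,-0.6,0,0,0,0,0,0,-1,0,0,0,0,0,0,-1,0,0,0,0,0,0,-1,0,0,0,0,0,0,-0.8,0,0,0,0,0,0,0,0.5,0,0,0,0,0,0,1,-0.05,0,0,0,0,0,1,-0.05,0,0,0,0,0,1,-0.05,0,0,0,0,0,1,-0.05,0,0,0,0,0,1,-0.05,0,0,0,0,0,1,-0.05,0,0,0,0,0,1,-0.05,0,0,0,0,0,1,-0.05,0,0,0,0,0,1,-0.05,0,0,0,0,0,1,-0.05,0,0,0,0,0,1,-0.05,0,0,0,0,0,1,-0.05,0,0,0,0],
)

```text
t: 12.48
tcp_pos: [0.4218, 0.0057, 0.1335]
ee_rot: [0.0, 0.708, 0.0, 0.707]
force: [0.3, -0.7, -1.3]
opening: 0.0423
```

Request:
jog_arm(
  motion=[0,1,-0.05,0,0,0,0,0,1,-0.05,0,0,0,0,0,1,-0.05,0,0,0,0,0,1,-0.05,0,0,0,0,0,1,-0.05,0,0,0,0,0,1,-0.05,0,0,0,0,0,1,-0.05,0,0,0,0,0,1,-0.05,0,0,0,0,0,1,-0.05,0,0,0,0,0,1,-0.05,0,0,0,0,0,1,-0.05,0,0,0,0,0,1,-0.05,0,0,0,0,0,1,-0.05,0,0,0,0,0,1,-0.05,0,0,0,0,0,0.4,-0.05,0,0,0,0,0,0,0,0,0,0,0,0,0,0,0,0,0,0],
)

```text
t: 13.9
tcp_pos: [0.4073, 0.2916, 0.1336]
ee_rot: [-0.001, 0.708, -0.0, 0.707]
force: [0.7, -0.4, -2.1]
opening: 0.0424
```

Request:
jog_arm(
  motion=[1,0,0.05,0,0,0,0,1,0,0,0,0,0,0,1,0,0,0,0,0,0,0.7,0,0,0,0,0,0,0.4,0,0,0,0,0,0,0.2,0,0,0,0,0,0,0.1,0,0,0,0,0,0,0,0,0,0,0,0,0,0,0,0,0,0,0,0],
)

```text
t: 14.65
tcp_pos: [0.41, 0.2919, 0.0471]
ee_rot: [0.0, 0.707, -0.0, 0.708]
force: [0.6, 0.4, -1.0]
opening: 0.0427
```

Request:
jog_arm(
  motion=[0.15,0,-0.05,0,0,0,0,0.05,0,0,0,0,0,0,0,0,0,0,0,0,0,0,0,0,0,0,0,0],
)

```text
t: 14.98
tcp_pos: [0.4083, 0.2919, 0.0425]
ee_rot: [0.0, 0.707, -0.0, 0.707]
force: [0.9, -0.1, -1.3]
opening: 0.0426
```

Request:
jog_arm(
  motion=[0.05,0,0,0,0,0,0,0,0,0,0,0,0,0,0,0,0,0,0,0,0],
)

```text
t: 15.23
tcp_pos: [0.4086, 0.292, 0.0419]
ee_rot: [0.0, 0.707, -0.0, 0.707]
force: [-1.4, -0.7, 5.2]
opening: 0.0422
```

Request:
jog_arm(
  motion=[0,0,0,0,0,0,0.55,0,0,0,0,0,0,0.7,0,0,0,0,0,0,0.9,0,0,0,0,0,0,1,0,0,0,0,0,0,1,-1,0,0,0,0,0,1,-1,0,0,0,0,0,1,-1,0,0,0,0,0,1,-1,0,0,0,0,0,1,-1,0,0,0,0,0,1,0,-1,0.55,0,0,0,1,0,-1,0.55,0,0,0,1,0,-1,0.55,0,0,0,1,0,-1,0.55,0,0,0,1,0,-1,0.55,0,0,0,1,0,-1,0.55,0,0,0,1,0,-1,0.55,0,0,0,1,0,-1,0.55,0,0,0,1,0,-1,0.55,0,0,0,1,0,-1,0.55,0,0,0,1],
)

```text
t: 16.9
tcp_pos: [0.5186, 0.0908, 0.1412]
ee_rot: [0.0, 0.707, -0.0, 0.707]
force: [-0.7, 0.4, -0.0]
opening: 0.085
```

Request:
jog_arm(
  motion=[0,-1,0.55,0,0,0,1,0,-1,0.55,0,0,0,1,0,-1,0.55,0,0,0,1,0,-1,0.55,0,0,0,1,0,-1,0.55,0,0,0,1,0,-1,0.55,0,0,0,1,0,-1,0.55,0,0,0,1,0,-1,0.55,0,0,0,1,0,-1,0.55,0,0,0,1,0.4,-1,0.55,0,0,0,1,0,-1,0.55,0,0,0,1,0,-1,0.55,0,0,0,1,0,0,0,0,0,0,1,0,0,0,0,0,0,1],
)

```text
t: 18.07
tcp_pos: [0.6501, -0.1493, 0.1326]
ee_rot: [0.001, 0.707, -0.001, 0.707]
force: [0.1, 0.5, 0.5]
opening: 0.0856
```

```bash
python3 - <<'E'
from h import *
from cell import monitor
s=monitor.observe();print(s["tcp_pos"])
snap(4)
grid(4,[("top",(95,235,175,310)),("side",(310,260,380,340))],"pics/c5.png",5)
E
```

```text
[ 0.65013594 -0.14931395  0.13255142]
```

View pics/c5.png

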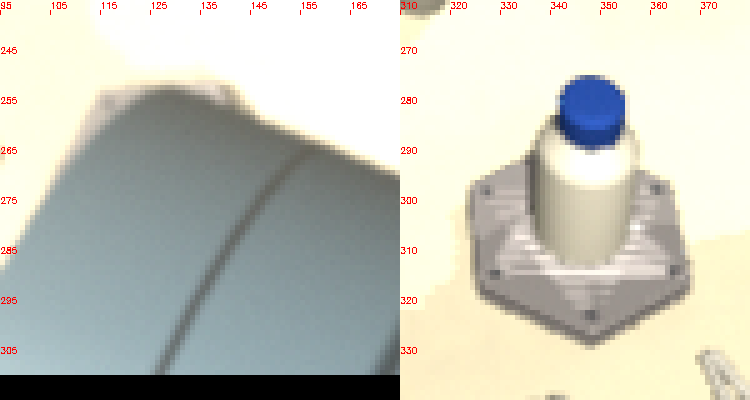

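Request:
jog_arm(
  motion=[1,0,0,0,0,0,1,1,0,0,0,0,0,0.8,1,0,0,0,0,0,0.6,1,0,0,0,0,0,0.6,1,0,0,0,0,0,0.5,0.9,0,0,0,0,0,0.5,0,0,0,0,0,0,0.45,0,0,0,0,0,0,0.4,0,0,0,0,0,0,0.35,0,0,0,0,0,0,0.3,0,0,0,0,0,0,0.25,0,0,0,0,0,0,0.2,0,0,0,0,0,0,0,0,0,0,0,0,0,0,0,0,0,0,0,0,0],
)

```text
t: 19.42
tcp_pos: [0.6513, -0.1484, 0.0174]
ee_rot: [-0.0, 0.706, -0.0, 0.708]
force: [-0.9, 1.2, 7.1]
opening: 0.0214
```

Request:
jog_arm(
  motion=[-0.3,0,0,0,0,0,0,-0.6,0,0,0,0,0,0,-1,0,0,0,0,0,0,-1,0,0,0,0,0,0,-1,0,0,0,0,0,0,0,-0.49,-1,0,0,0,0,0,-0.49,-1,0,0,0,0,0,-0.49,-1,0,0,0,0,0,-0.49,-1,0,0,0,0,0,-0.49,-1,0,0,0,0,0,-0.49,-1,0,0,0,0,0,-0.49,-1,0,0,0,0,0,-0.49,-1,0,0,0,0,0,-0.49,-1,0,0,0,0,0,-0.49,-1,0,0,0,0,0,-0.49,-0.9,0,0,0,0,0,0,0,0,0,0,0,0,0,0,0,0,0,0,0,0,0,0,0,0,0],
)

```text
t: 21.0
tcp_pos: [0.4328, -0.2563, 0.0942]
ee_rot: [0.0, 0.707, -0.001, 0.708]
force: [0.2, -0.6, -0.1]
opening: 0.0212
```

```bash
python3 - <<'E'
from h import *
from cell import monitor
s=monitor.observe();print(s["tcp_pos"])
snap(5)
d=load("top",5)["img"]; cv2.imwrite("pics/t5.png",np.clip(d.astype(float)*1.7,0,255).astype(np.uint8))
grid(5,[("top",(95,235,175,310)),("side",(280,140,380,220))],"pics/c6.png",4)
E
```

```text
[ 0.43277002 -0.25628915  0.09415091]
```

View pics/c6.png

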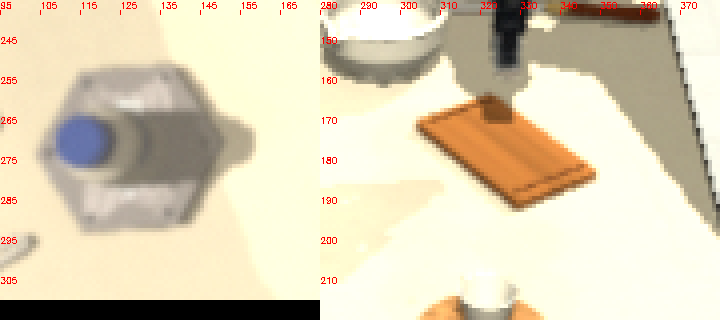

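Request:
jog_arm(
  motion=[1,0,0,0,0,0,0,1,0,0,0,0,0,0,0.7,0,0,0,0,0,0,0.4,0,0,0,0,0,0,0.2,0,0,0,0,0,0,0,0,0,0,0,0,0,0,0,0,0,0,0,0],
)

```text
t: 21.68
tcp_pos: [0.4328, -0.256, 0.0277]
ee_rot: [-0.0, 0.707, -0.0, 0.707]
force: [1.2, -0.9, 0.3]
opening: 0.022
```

```bash
python3 - <<'E'
from h import *
t=load("top",5); print(onz(t,(115.3,269.8),.104))
E
python3 meas.py 5 | grep hexm
```

```text
[0.41010685 0.29046442 0.104     ]
top hexm rect [ 0.41   0.29   0.104  0.092 88.724] circ [0.41  0.291 0.107] centroid 0.4097 0.2905
side hexm rect [0.406 0.293 0.096 0.118 2.222] circ [0.402 0.289 0.126] centroid 0.4045 0.2913
```

Request:
jog_arm(
  motion=[0.1,0,0,0,0,0,0,0,0,0,0,0,0,0,0,0,0,0,0,0,0],
)

```text
t: 21.93
tcp_pos: [0.433, -0.2564, 0.0264]
ee_rot: [-0.0, 0.706, -0.001, 0.708]
force: [-0.5, 0.8, 4.5]
opening: 0.0216
```

Request:
jog_arm(
  motion=[0.05,0,0,0,0,0,0,0,0,0,0,0,0,0,0,0,0,0,0,0,0],
)

```text
t: 22.18
tcp_pos: [0.4331, -0.2565, 0.0263]
ee_rot: [-0.001, 0.706, -0.001, 0.708]
force: [-2.8, 2.7, 14.9]
opening: 0.0213
```

Request:
jog_arm(
  motion=[-0.05,0,0,0,0,0,0,0,0,0,0,0,0,0.3,0,0,0,0,0,0,0.4,0,0,0,0,0,0,0.6,0,0,0,0,0,0,0.8,0,0,0,0,0,0,0.8,-1,0,0,0,0,0,0.8,-1,0,0,0,0,0,0.8,-1,0,0,0,0,0,0.8,-1,0,0,0,0,0,0.8,-0.5,0,0,0,0,0,0.8,0,1,0.1,0,0,0,1,0,1,0.1,0,0,0,1,0,1,0.1,0,0,0,1,0,1,0.1,0,0,0,1,0,1,0.1,0,0,0,1,0,1,0.1,0,0,0,1],
)

```text
t: 23.6
tcp_pos: [0.4439, -0.1349, 0.1148]
ee_rot: [0.0, 0.707, -0.0, 0.707]
force: [-0.1, -0.2, -0.1]
opening: 0.0854
```

Request:
jog_arm(
  motion=[0,1,0.1,0,0,0,1,0,1,0.1,0,0,0,1,0,1,0.1,0,0,0,1,0,1,0.1,0,0,0,1,0,1,0.1,0,0,0,1,0,1,0,0,0,0,1,0,0.4,0,0,0,0,1,0,0,0,0,0,0,1,0,0,0,0,0,0,1],
)

```text
t: 24.35
tcp_pos: [0.4542, -0.0081, 0.1151]
ee_rot: [-0.0, 0.707, 0.0, 0.707]
force: [1.4, 0.0, 0.3]
opening: 0.0853
```

```bash
python3 - <<'E'
from h import *
from cell import monitor
s=monitor.observe();print(s["tcp_pos"])
snap(6)
grid(6,[("top",(315,215,395,295)),("side",(280,140,380,240))],"pics/c7.png",4)
E
```

```text
[ 0.45416078 -0.00807896  0.11509477]
```

View pics/c7.png

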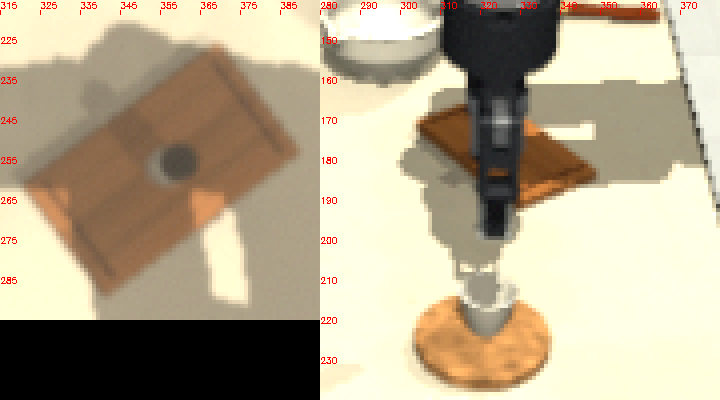

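```bash
python3 - <<'E'
from h import *
t=load("top",6); print(onz(t,(359.5,255),.060), onz(t,(359.8,255.5),.060))
E
python3 meas.py 6 | grep board
```

```text
[ 0.433248   -0.25776643  0.06      ] [ 0.43207562 -0.2584033   0.06      ]
top board rect [ 0.432 -0.257  0.083  0.149 34.205] circ [ 0.433 -0.257  0.164] centroid 0.4326 -0.2567
side board rect [ 3.850e-01 -2.270e-01  1.280e-01  6.300e-02  8.726e+01] circ [ 0.41  -0.228  0.129] centroid 0.3924 -0.2224
```

Request:
jog_arm(
  motion=[1,0,0,0,0,0,1,1,0,0.03,0,0,0,1,1,0,0,0,0,0,1,1,0,0,0,0,0,0.8,0.8,0,0,0,0,0,0.8,0.15,0,0,0,0,0,0.7,0,0,0,0,0,0,0.65,0,0,0,0,0,0,0.6,0,0,0,0,0,0,0.55,0,0,0,0,0,0,0.5,0,0,0,0,0,0,0.45,0,0,0,0,0,0,0.4,0,0,0,0,0,0,0.35,0,0,0,0,0,0,0,0,0,0,0,0,0,0,0,0,0,0,0,0,0,0,0,0,0,0,0,0],
)

```text
t: 25.87
tcp_pos: [0.456, -0.0083, 0.0178]
ee_rot: [-0.0, 0.706, -0.0, 0.708]
force: [-1.0, -1.3, 6.9]
opening: 0.0397
```

Request:
jog_arm(
  motion=[-0.2,0,0,0,0,0,0,-0.4,0,0,0,0,0,0,-0.8,0,0,0,0,0,0,-1,0,0,0,0,0,0,-1,0,0,0,0,0,0,-0.6,0,0,0,0,0,0,0,-0.35,0.5,0,0,0,0,0,-0.71,0.99,0,0,0,0,0,-0.71,0.99,0,0,0,0,0,-0.71,0.99,0,0,0,0,0,-0.71,0.99,0,0,0,0,0,-0.71,0.99,0,0,0,0,0,-0.71,0.99,0,0,0,0,0,-0.71,0.99,0,0,0,0,0,-0.71,0.99,0,0,0,0,0,-0.71,0.99,0,0,0,0,0,-0.35,0.5,0,0,0,0,0,0,0,0,0,0,0,0,0,0,0,0,0,0],
)

```text
t: 27.45
tcp_pos: [0.6528, -0.1504, 0.095]
ee_rot: [0.001, 0.708, -0.0, 0.707]
force: [0.4, -0.4, -0.2]
opening: 0.0397
```

```bash
python3 - <<'E'
from h import *
from cell import monitor
s=monitor.observe();print(s["tcp_pos"],s["opening"])
snap(7,("side",))
grid(7,[("side",(220,120,360,240))],"pics/c8.png",4)
E
```

```text
[ 0.65283979 -0.15037966  0.09504966] 0.03968868986479
```

View pics/c8.png

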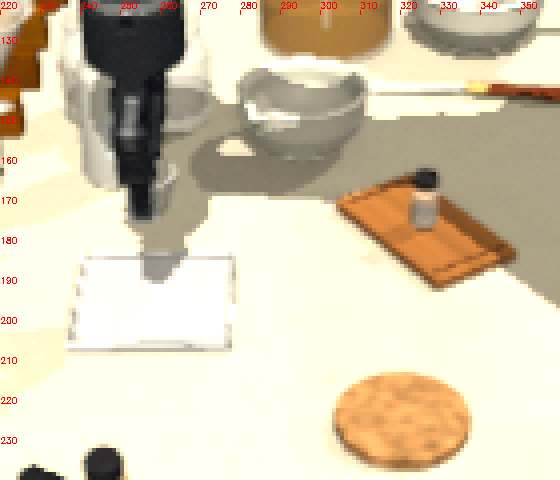

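Request:
jog_arm(
  motion=[1,0,0,0,0,0,0,1,0,0,0,0,0,0,1,0,0,0,0,0,0,0.7,0,0,0,0,0,0,0.3,0,0,0,0,0,0,0.1,0,0,0,0,0,0,0,0,0,0,0,0,0,0,0,0,0,0,0,0],
)

```text
t: 28.17
tcp_pos: [0.6535, -0.1498, 0.0154]
ee_rot: [-0.0, 0.707, -0.0, 0.708]
force: [1.3, -0.1, -0.4]
opening: 0.0399
```

Request:
jog_arm(
  motion=[0.1,0,0,0,0,0,0,0,0,0,0,0,0,0,0,0,0,0,0,0,0],
)

```text
t: 28.42
tcp_pos: [0.6533, -0.15, 0.013]
ee_rot: [-0.0, 0.707, -0.0, 0.707]
force: [-0.4, 0.3, 0.2]
opening: 0.0398
```

Request:
jog_arm(
  motion=[0.1,0,0,0,0,0,0,0,0,0,0,0,0,0,0,0,0,0,0,0,0],
)

```text
t: 28.67
tcp_pos: [0.6528, -0.1498, 0.0102]
ee_rot: [0.0, 0.707, -0.0, 0.707]
force: [0.2, -0.2, 0.5]
opening: 0.04
```

Request:
jog_arm(
  motion=[0.05,0,0,0,0,0,0,0,0,0,0,0,0,0,0,0,0,0,0,0,0],
)

```text
t: 28.92
tcp_pos: [0.6529, -0.1498, 0.0092]
ee_rot: [0.0, 0.707, -0.0, 0.707]
force: [0.1, -0.1, -0.1]
opening: 0.0399
```

Request:
jog_arm(
  motion=[0.05,0,0,0,0,0,0,0,0,0,0,0,0,0,0,0,0,0,0,0,0],
)

```text
t: 29.17
tcp_pos: [0.6532, -0.1499, 0.0089]
ee_rot: [0.0, 0.707, -0.0, 0.707]
force: [-1.1, 0.9, 4.0]
opening: 0.0398
```

Request:
jog_arm(
  motion=[0,0,0,0,0,0,0.5,0,0,0,0,0,0,0.6,0,0,0,0,0,0,0.8,0,0,0,0,0,0,1,0,0,0,0,0,0,1,-1,0,0,0,0,0,1,-1,0,0,0,0,0,1,-1,0,0,0,0,0,1,-1,0,0,0,0,0,1,-1,0,0,0,0,0,1,-1,0,0,0,0,0,1,0,1,0,0,0,0,1,0,1,0,0,0,0,1,0,1,0,0,0,0,1,0,1,0,0,0,0,1,0,1,0,0,0,0,1,0,1,0,0,0,0,1,0,0,0,0,0,0,1],
)

```text
t: 30.67
tcp_pos: [0.6526, -0.0259, 0.1282]
ee_rot: [-0.0, 0.707, 0.002, 0.707]
force: [-0.4, 0.7, 0.0]
opening: 0.0855
```

```bash
python3 - <<'E'
from h import *
from cell import monitor
s=monitor.observe();print(s["tcp_pos"])
snap(8)
print("head",tri((121,170),(247,267)))
grid(8,[("top",(270,130,350,210)),("side",(200,150,320,270))],"pics/c9.png",4)
E
```

```text
[ 0.65259115 -0.02588542  0.12819819]
head (array([0.62763321, 0.27940641, 0.12056738]), array([-0.00553172,  0.00028658, -0.00133742]))
```

View pics/c9.png

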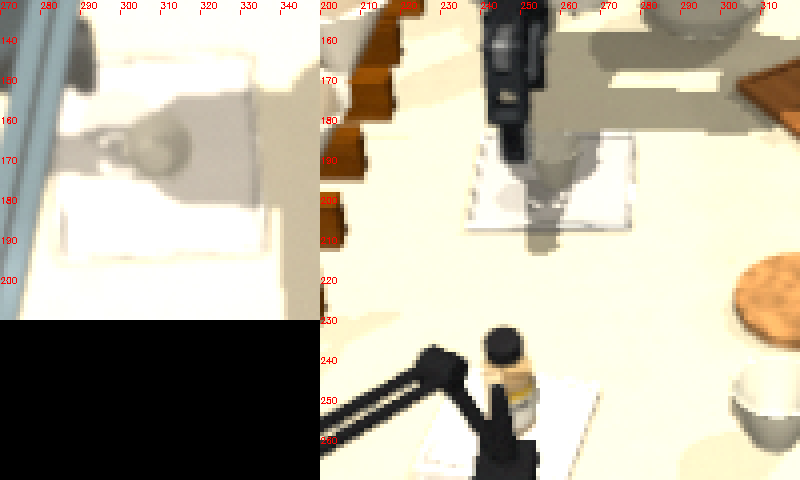

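Request:
jog_arm(
  motion=[0,1,0,0,0,0,1,0,1,0,0,0,0,1,0,1,0,0,0,0,1,0,1,0,0,0,0,1,0,1,0,0,0,0,1,0,1,0,0,0,0,1,0,1,0,0,0,0,1,0,1,0,0,0,0,1,0,0,0,0,0,0,1,0,0,0,0,0,0,1,0,0,0,0,0,0,1],
)

```text
t: 31.68
tcp_pos: [0.6533, 0.1288, 0.1281]
ee_rot: [0.0, 0.707, -0.001, 0.707]
force: [0.4, 0.3, 0.4]
opening: 0.0855
```

```bash
python3 - <<'E'
from h import *
from cell import monitor
s=monitor.observe();print(s["tcp_pos"])
snap(9)
grid(9,[("top",(280,130,350,210)),("side",(200,170,310,270))],"pics/c10.png",4)
E
```

```text
[0.65330591 0.12876926 0.12814115]
```

View pics/c10.png

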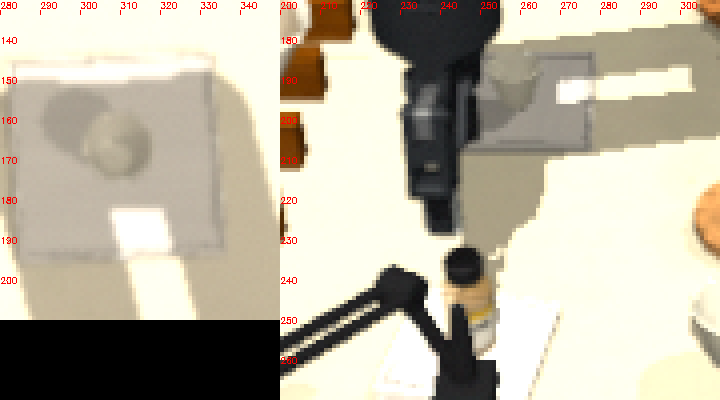

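Request:
jog_arm(
  motion=[0.2,0.33,-0.07,0,0,0,1,1,0,0,0,0,0,1,1,0,0,0,0,0,1,1,0,0,0,0,0,1,1,0,0,0,0,0,0.9,0.6,0,0,0,0,0,0.8,0,0,0,0,0,0,0.7,0,0,0,0,0,0,0.6,0,0,0,0,0,0,0.55,0,0,0,0,0,0,0.5,0,0,0,0,0,0,0.45,0,0,0,0,0,0,0.4,0,0,0,0,0,0,0.35,0,0,0,0,0,0,0,0,0,0,0,0,0,0,0,0,0,0,0,0,0,0,0,0,0,0,0,0],
)

```text
t: 33.2
tcp_pos: [0.6527, 0.1366, 0.0338]
ee_rot: [0.0, 0.706, -0.0, 0.708]
force: [0.3, -0.9, 5.5]
opening: 0.0322
```

```bash
python3 - <<'E'
from h import *
t=load("top",9); print(onz(t,(309,165.8),.039))
E
```

```text
[ 0.65380126 -0.15030269  0.039     ]
```

Request:
jog_arm(
  motion=[-0.3,0,0,0,0,0,0,-0.6,0,0,0,0,0,0,-1,0,0,0,0,0,0,-1,0,0,0,0,0,0,-1,0,0,0,0,0,0,-0.6,0,0,0,0,0,0,0,-0.35,-0.49,0,0,0,0,0,-0.69,-0.98,0,0,0,0,0,-0.69,-0.98,0,0,0,0,0,-0.69,-0.98,0,0,0,0,0,-0.69,-0.98,0,0,0,0,0,-0.69,-0.98,0,0,0,0,0,-0.69,-0.98,0,0,0,0,0,-0.69,-0.98,0,0,0,0,0,-0.69,-0.98,0,0,0,0,0,-0.69,-0.98,0,0,0,0,0,-0.35,-0.49,0,0,0,0,0,0,0,0,0,0,0,0,0,0,0,0,0,0],
)

```text
t: 34.78
tcp_pos: [0.4562, -0.0015, 0.1229]
ee_rot: [0.001, 0.707, -0.001, 0.708]
force: [1.0, 0.3, -0.4]
opening: 0.0317
```

Request:
jog_arm(
  motion=[1,0,0,0,0,0,0,1,0,0,0,0,0,0,1,0,0,0,0,0,0,0.7,0,0,0,0,0,0,0.3,0,0,0,0,0,0,0,0,0,0,0,0,0,0,0,0,0,0,0,0],
)

```text
t: 35.37
tcp_pos: [0.4565, -0.0011, 0.0425]
ee_rot: [-0.0, 0.707, 0.0, 0.707]
force: [0.4, -0.1, -1.0]
opening: 0.0319
```

Request:
jog_arm(
  motion=[0.3,0,0,0,0,0,0,0.05,0,0,0,0,0,0,0,0,0,0,0,0,0,0,0,0,0,0,0,0],
)

```text
t: 35.7
tcp_pos: [0.4559, -0.0014, 0.0356]
ee_rot: [0.0, 0.707, -0.0, 0.707]
force: [0.0, 0.6, -0.5]
opening: 0.0322
```

Request:
jog_arm(
  motion=[0.05,0,0,0,0,0,0,0,0,0,0,0,0,0,0,0,0,0,0,0,0],
)

```text
t: 35.95
tcp_pos: [0.4557, -0.0014, 0.0344]
ee_rot: [0.0, 0.707, -0.0, 0.707]
force: [0.2, 0.5, -0.8]
opening: 0.0319
```

Request:
jog_arm(
  motion=[0.05,0,0.05,0,0,0,0,0,0,0,0,0,0,0,0,0,0,0,0,0,0],
)

```text
t: 36.2
tcp_pos: [0.4565, -0.0013, 0.0338]
ee_rot: [0.0, 0.707, -0.0, 0.707]
force: [-2.6, 0.6, 6.1]
opening: 0.0324
```

Request:
jog_arm(
  motion=[0,0,0,0,0,0,0.45,0,0,0,0,0,0,0.6,0,0,0,0,0,0,0.8,0,0,0,0,0,0,1,0,0,0,0,0,0,1,-1,0,0,0,0,0,1,-1,0,0,0,0,0,1,-1,0,0,0,0,0,1,-1,0,0,0,0,0,1,-1,0,0,0,0,0,1,0,-0.74,0.98,0,0,0,1,0,-0.74,0.98,0,0,0,1,0,-0.74,0.98,0,0,0,1,0,-0.74,0.98,0,0,0,1,0,-0.74,0.98,0,0,0,1,0,-0.74,0.98,0,0,0,1,0,-0.74,0.98,0,0,0,1,0,-0.74,0.98,0,0,0,1,0,-0.74,0.98,0,0,0,1,0,-0.74,0.98,0,0,0,1],
)

```text
t: 37.87
tcp_pos: [0.6532, -0.1502, 0.1328]
ee_rot: [0.0, 0.707, -0.0, 0.707]
force: [1.1, 0.3, 0.0]
opening: 0.0852
```

Request:
jog_arm(
  motion=[0,0,0,0,0,0,1,0,0,0,0,0,0,1],
)

```text
t: 38.03
tcp_pos: [0.6528, -0.1501, 0.1323]
ee_rot: [0.001, 0.707, -0.0, 0.707]
force: [-0.8, 0.7, -0.1]
opening: 0.0853
```

```bash
python3 - <<'E'
from h import *
from cell import monitor
s=monitor.observe();print(s["tcp_pos"])
snap(10)
grid(10,[("top",(215,215,295,285)),("side",(220,140,340,250))],"pics/c11.png",4)
E
```

```text
[ 0.65275163 -0.15012428  0.13230975]
```

View pics/c11.png

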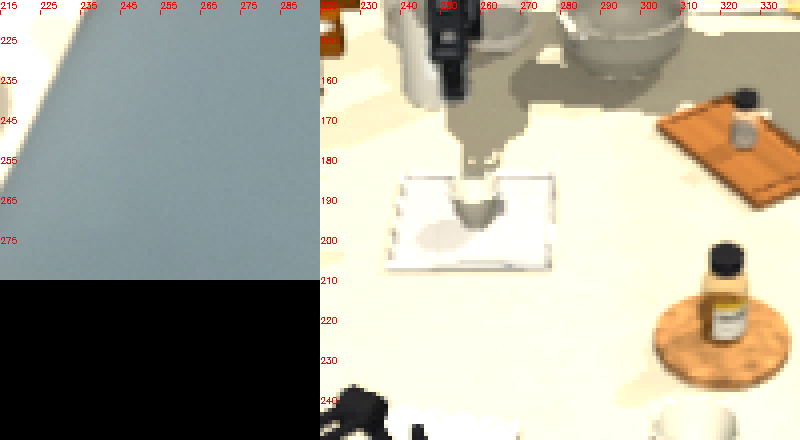

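Request:
jog_arm(
  motion=[1,0,0,0,0,0,1,1,0,0.02,0,0,0,1,1,0,0,0,0,0,1,1,0,0,0,0,0,1,1,0,0,0,0,0,0.8,0.8,0,0,0,0,0,0.8,0.35,0,0,0,0,0,0.7,0,0,0,0,0,0,0.65,0,0,0,0,0,0,0.6,0,0,0,0,0,0,0.55,0,0,0,0,0,0,0.5,0,0,0,0,0,0,0.45,0,0,0,0,0,0,0.4,0,0,0,0,0,0,0,0,0,0,0,0,0,0,0,0,0,0,0,0,0,0,0,0,0,0,0,0],
)

```text
t: 39.55
tcp_pos: [0.654, -0.1498, 0.0125]
ee_rot: [-0.0, 0.706, -0.001, 0.708]
force: [-0.9, 1.4, 5.4]
opening: 0.0398
```

Request:
jog_arm(
  motion=[-0.2,0,0,0,0,0,0,-0.4,0,0,0,0,0,0,-0.8,0,0,0,0,0,0,-1,0,0,0,0,0,0,-1,0,0,0,0,0,0,-0.6,0,0,0,0,0,0,0,0.5,0.05,0,0,0,0,0,1,0,0,0,0,0,0,1,0,0,0,0,0,0,1,0,0,0,0,0,0,1,0,0,0,0,0,0,1,0,0,0,0,0,0,1,0,0,0,0,0,0,1,0,0,0,0,0,0,1,0,0,0,0,0,0,1,0,0,0,0,0,0,1,0,0,0,0,0,0,1,0,0,0,0,0,0,1,0,0,0,0,0,0,1,0,0,0,0,0],
)

```text
t: 41.22
tcp_pos: [0.653, 0.1223, 0.0891]
ee_rot: [0.0, 0.708, -0.0, 0.706]
force: [0.8, -0.7, -0.4]
opening: 0.04
```

Request:
jog_arm(
  motion=[0,0.85,0,0,0,0,0,0,0,0,0,0,0,0,0,0,0,0,0,0,0,0,0,0,0,0,0,0],
)

```text
t: 41.55
tcp_pos: [0.6535, 0.1375, 0.0895]
ee_rot: [-0.0, 0.708, -0.0, 0.707]
force: [-0.6, 0.2, -0.6]
opening: 0.0397
```

```bash
python3 - <<'E'
from h import *
from cell import monitor
s=monitor.observe();print(s["tcp_pos"])
snap(11)
grid(11,[("top",(215,215,295,285)),("side",(200,170,320,280))],"pics/c12.png",4)
E
python3 meas.py 11|grep cork
```

```text
[0.65352096 0.13747518 0.08952459]
top cork rect [ 4.5800e-01 -3.0000e-03  9.7000e-02  9.9000e-02  8.8689e+01] circ [ 0.458 -0.003  0.102] centroid 0.4581 -0.0032
side cork rect [ 0.454 -0.002  0.099  0.122  1.167] circ [ 0.45  -0.003  0.127] centroid 0.4533 -0.0007
```

View pics/c12.png

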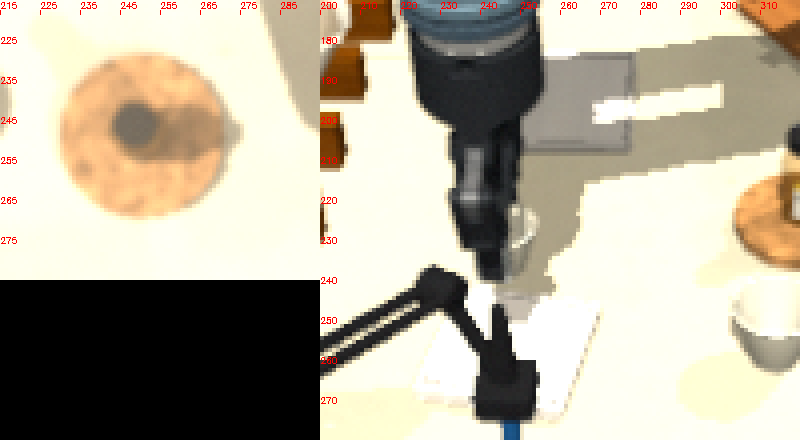

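```bash
python3 - <<'E'
from h import *
t=load("top",11); print(onz(t,(248.2,245.9),.09))
E
```

```text
[ 0.45738414 -0.00087791  0.09      ]
```

Request:
jog_arm(
  motion=[1,0,0.08,0,0,0,0,1,0,0,0,0,0,0,0.7,0,0,0,0,0,0,0.4,0,0,0,0,0,0,0,0,0,0,0,0,0,0,0,0,0,0,0,0],
)

```text
t: 42.15
tcp_pos: [0.6557, 0.1369, 0.0282]
ee_rot: [0.0, 0.707, -0.0, 0.707]
force: [0.3, -0.8, 0.6]
opening: 0.0396
```

Request:
jog_arm(
  motion=[0.15,0,0,0,0,0,0,0,0,0,0,0,0,0,0,0,0,0,0,0,0],
)

```text
t: 42.4
tcp_pos: [0.6562, 0.1376, 0.0262]
ee_rot: [0.0, 0.707, -0.0, 0.708]
force: [-0.2, 0.1, -0.2]
opening: 0.0398
```

Request:
jog_arm(
  motion=[0.15,0,0,0,0,0,0,0,0,0,0,0,0,0,0,0,0,0,0,0,0],
)

```text
t: 42.65
tcp_pos: [0.6556, 0.1376, 0.0223]
ee_rot: [0.0, 0.707, -0.0, 0.707]
force: [-0.4, -0.2, 0.7]
opening: 0.0397
```

Request:
jog_arm(
  motion=[0.06,0,0,0,0,0,0,0,0,0,0,0,0,0,0,0,0,0,0,0,0],
)

```text
t: 42.9
tcp_pos: [0.6559, 0.1376, 0.0215]
ee_rot: [0.0, 0.707, -0.0, 0.707]
force: [-0.6, -0.7, 2.4]
opening: 0.0394
```

Contact. Release, rise, and back away clear of everything.

Request:
jog_arm(
  motion=[0.02,0,0,0,0,0,0,0,0,0,0,0,0,0.5,0,0,0,0,0,0,0.6,0,0,0,0,0,0,0.8,0,0,0,0,0,0,1,0,0,0,0,0,0,1,-1,0,0,0,0,0,1,-1,0,0,0,0,0,1,-1,0,0,0,0,0,1,-1,0,0,0,0,0,1,-1,0,0,0,0,0,1,-1,0,0,0,0,0,1,-1,0,0,0,0,0,1,0,-1,-0.5,0,0,0,1,0,-1,-0.5,0,0,0,1,0,-1,-0.5,0,0,0,1,0,-1,-0.5,0,0,0,1,0,-1,-0.5,0,0,0,1,0,-1,-0.5,0,0,0,1,0,-1,-0.5,0,0,0,1],
)

```text
t: 44.57
tcp_pos: [0.5849, -0.0033, 0.1606]
ee_rot: [0.0, 0.707, -0.0, 0.707]
force: [0.4, -0.1, -1.0]
opening: 0.085
```

Request:
jog_arm(
  motion=[0,-1,-0.5,0,0,0,1,0,-1,-0.5,0,0,0,1,0,-1,0,0,0,0,1,0,-1,0,0,0,0,1,0,-1,0,0,0,0,1,0,-1,0,0,0,0,1,0,0,0,0,0,0,1,0,0,0,0,0,0,1],
)

```text
t: 45.23
tcp_pos: [0.5654, -0.1232, 0.1605]
ee_rot: [0.001, 0.707, -0.001, 0.707]
force: [0.6, 0.2, 0.2]
opening: 0.0855
```

```bash
python3 - <<'E'
from h import *
from cell import monitor
s=monitor.observe();print(s["tcp_pos"])
snap(12)
grid(12,[("top",(160,135,230,205)),("side",(190,130,380,330))],"pics/c13.png",3)
d=load("top",12)["img"]; cv2.imwrite("pics/t12.png",np.clip(d.astype(float)*1.7,0,255).astype(np.uint8))
t=load("top",12)
im=t["img"];hsv=cv2.cvtColor(im,cv2.COLOR_BGR2HSV)
m=((hsv[...,1]<42)&(hsv[...,2]>100)); q=np.zeros(m.shape,bool); q[140:200,160:225]=1
P=np.argwhere(m&q)[:,::-1].astype(np.float32); h=cv2.convexHull(P); W=np.array([onz(t,p,.012)[:2] for p in h[:,0]],np.float32); print(cv2.minAreaRect(W))
grid(12,[("top",(165,140,225,200))],"pics/c14.png",9)
E
```

```text
[ 0.56540101 -0.12322305  0.16052557]
((0.6559643745422363, 0.13501958549022675), (0.10219111293554306, 0.10136974602937698), 79.76436614990234)
```

View pics/c13.png

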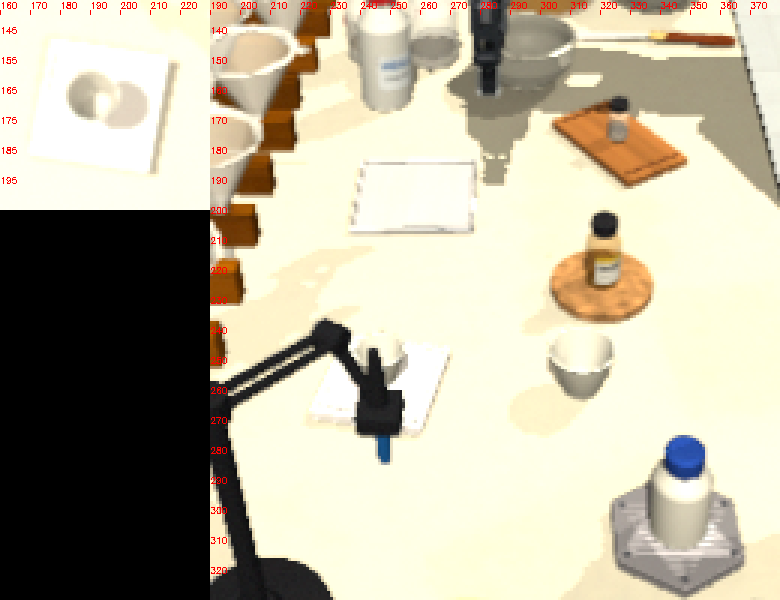

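View pics/c14.png

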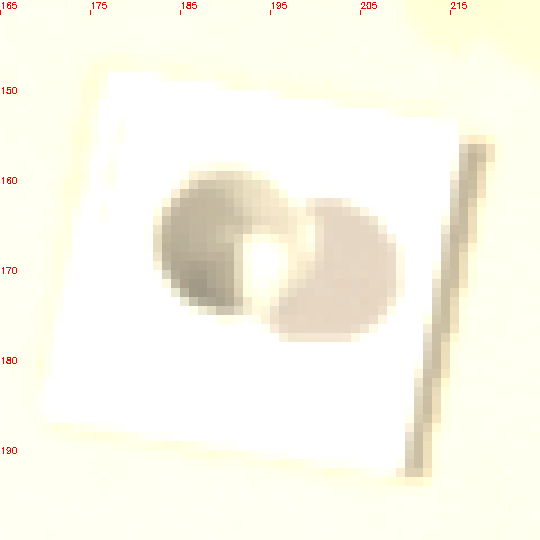

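View pics/t12.png

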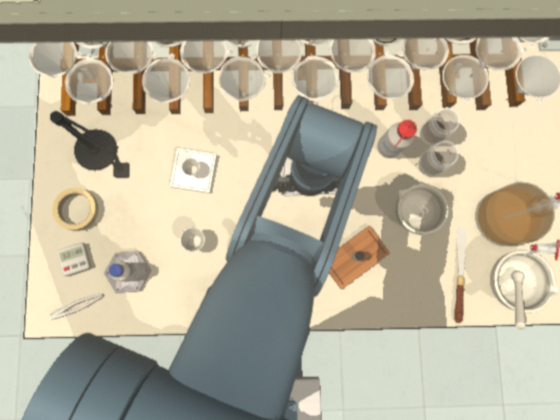

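```bash
python3 - <<'E'
from h import *
t=load("top",12); print(onz(t,(190.9,166.4),.048))
from cell import bot
print(bot.job_done())
E
```

```text
[0.65508671 0.13466558 0.048     ]
the job is handed in; nothing more can be done
None
```

All four containers now stand upright on their own stands, and I handed the job in at about 45 s with the gripper open and touching nothing. The vial and then the crucible were parked in the metal tray on the way, and the tray is empty again.

I measured how far each container sits from its stand's centre in the top camera images after placing:

| Container | Stand | Offset from centre |
|---|---|---|
| White bottle | Hexagonal mat | under 1 mm |
| Vial | Oblong board | about 1 mm |
| Amber bottle | Round cork | about 2 mm |
| Crucible | Square tile | about 1 mm |

- **Wash bottle and clutter:** the wash bottle and the larger look-alike crucible look unmoved in the final pictures.
- **Disagreements:** the two cameras disagreed by about 5 mm in x and a few mm in y. I relied on the top camera, which matched the measured gripper position to 1–2 mm. My side-view outlines of partly hidden stands were off, so I did not use them for centring.
- **Forces:** the highest wrist force I read was 15 N, for a moment as the vial was set on the board. I eased it off before releasing.

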